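Level the under-sink tray

ROBOT

A 6-joint arm with a two-finger parallel gripper is mounted at the origin on the work surface. World frame = base frame: x ahead of the robot, y to its left, z up, the work surface at z = 0. Lengths are in mm, angles in rad, forces in N, time in s.
With the tool pointing down it reaches from about 275 to 825 mm from the base axis. Payload 4.9 kg.
Tool frame: the origin (TCP) lies at the very end of the fingers, on their centre line; the grasp point (between the pads) lies 19 mm behind it; z points along the fingers, y is the line along which they close (so a half turn about z gives the same grasp; the last joint's range is limited). The gripper opens to 85 mm and grips with 20 to 120 N. Pads are 22 mm wide; open, the fingers measure 114 mm over their backs; the gripper's body (76 mm by 85 mm) begins 54 mm behind the grasp point. The pads swing forward as they close: fully open they stand 13 mm farther back than shut.
Start: joints at [-1.268, 0.326, -0.193, 1.052, 0, 1.437], TCP at [232.687, -498.373, 231.281] pointing down, gripper open.
Joint ranges: [-2.65, 2.65], [-0.97, 1.79], [-1.3, 1.35], [-1.93, 2.1], [-1.47, 1.37], [-3.14, 3.14]. Speed limits (rad/s): [2.57, 2.57, 3.14, 3.14, 3.14, 3.14].

INTERFACE

Orientations are given as [roll, pitch, yaw] about the fixed x, y, z axes, in that order (R = Rz(yaw) Ry(pitch) Rx(roll)).
In Python, from bench import bot, solve_ik, imaging gives the robot as it stands. Calls block until the motion is done:
- bot.move_ptp(position, orientation): joint-space move of the TCP to a pose.
- bot.movel(position, rot=None, max_speed=150, threshold=None): straight line of the TCP; rot=None keeps the orientation; max_speed is the mean speed in mm/s. With threshold (N) it stops when the force on the tool has changed by that much, and returns True; else False.
- bot.move_j(angles): joint-space move.
- bot.grip(opening, effort=None): opening from 0.0 (shut) to 1.0 (fully open); effort is the grip in N (None keeps the last); returns when the fingers have stopped.
- bot.dwell(seconds).
- solve_ik(position, orientation): joint angles nearest the present ones, or None.
- bot.get_state(): the state.
- imaging.capture(name): name is "side" or "top"; returns the picture (400x640x3 uint8, blue, green, red); there is no depth.
- imaging.camera_model(name): a dict with "K" (3x3 intrinsics, pixels), "position" and "rotation" of the camera in the world. Camera axes: x right, y up, looking along -z (the intrinsics and any distortion apply to the point x, -y, -z); pixel columns grow to the right and rows downward; lengths in mm; the calibration is good to about 2 mm. A picture is of the moment at which its call begins. camera_model takes no time and is no camera call.
A pose or a line that the arm cannot do raises bot.IKError and nothing moves.
- bot.sign_off(): hands the job in; it is judged then, once.
The state is a dict: "t": time; "qpos": joint angles; "joint_velocities": joint speeds; "effort": joint torques, N m; "tcp_pos": TCP position; "orientation": TCP orientation; "contact_force": force on the tool from outside, world axes, zero at the start; "wrist_torque": the same for the moment, N m; "opening": opening from 0.0 (shut) to 1.0 (fully open); "gripper_force": force on a finger pad.
Only numpy, scipy, OpenCV 4.12 (cv2) and the standard library are available. Lean on these libraries where they do the work, as an engineer would, in place of code of your own. Each camera call takes 0.05 s, during which the arm holds its last target. There are 200 camera calls.

TASK

The steel tray under the sink slopes and needs levelling: slide the foot's lock fully to its free end (away from the foot), and only then turn the levelling foot until the spirit level lying lengthways on the tray shows its bubble between the two rings while the level is pressed down. The tray rides up on soft pads, so only a reading taken with the level pressed fully down counts. Finish while holding the level pressed down with your fingers, the tray seated and the bubble between the rings; do not let go, and leave the basin, bottle, brush and plunger where they stand.

Things in the scene. Friction and masses are not known exactly. Their poses are not given: they have to be found in the camera images.
- stand: Fixed steel stand carrying tray, foot and lock. Origin on the work surface under the tray's middle; x across the tray (away from the robot at yaw 0), y along it from foot end (-y) to hinged end (+y). Base plate 10 mm high. Tray hinge: line along x at y = +155 mm. Foot knob on a 60 mm high pedestal at (0, -235) mm; lock on a rail on the robot's side at (-125, -150) mm.
- tray: Stainless steel tray 150 x 320 mm (x, y), rim 12 mm high, origin at the centre of its underside, inner floor 6 mm above it, about 70 mm above the work surface. Tilts slightly about the hinge at its +y end. Nothing to grip; do not press on it directly.
- seat (a joint): How far the tray rides up on its soft pads, rad: about 0.008 when nothing presses it (its foot end stands about 2.5 mm up), 0 when pressed fully down. Pressing it home takes about 4 N at the level's foot-end block, more nearer the hinge; a firm push of about 8 to 12 N there holds it home.
- level: Loose aluminium spirit level, 0.26 kg, lengthways on the tray: 30 x 200 x 40 mm (x, y, z), origin at the centre of its underside, -y end towards the foot. End blocks 58 mm long with flat tops 40 mm up; between them a green glass vial 16 mm thick, axis 30 mm up, with two black rings at y = +-15 mm and a whitish bubble 22 mm long.
- press_pad (a point): Centre of the flat top (30 x 58 mm) of the level's foot-end block, where it is best pressed: 75 mm from the level's middle, 40 mm above its underside. Its axes are the level's.
- bubble (a joint): Bubble's middle along the level's y, m: 0 centred, positive towards the hinged (+y) end; within +-0.004 it lies between the rings; stops at +-0.024. It floats to the higher end, 1 mm per 0.001 rad of tilt, settling in about 2 s. With the tray unpressed it stands about 8 mm further towards the foot (-y) than when pressed.
- foot (a joint): Turn of the levelling foot's knob, rad, 0 to 2.6, grows clockwise seen from above. Clockwise raises the tray's foot end and moves the bubble 12 mm per rad towards the foot (-y); at the start the foot is always too low, by 0.5 to 1.4 rad. It turns stiffly (0.15 N m) and stays where it is left.
- foot_grip (a point): Point on the axis of the levelling foot's knob at the height to grip. The grip is an upright black bar 42 mm long, 14 mm wide, 32 mm high on a 44 mm disc; its top is 7 mm above this point and the disc's top 23 mm below it. At foot = 0 the bar runs along the stand's x; it turns with the knob (bar yaw = stand yaw - foot).
- lock (a joint): Travel of the foot's slide lock, m: 0 to 0.06, grows along the stand's +y; locked below 0.05, free at the far end 0.06. Sliding it takes about 2 N. It stays where it is left.
- lock_top (a point): Centre of the top of the lock's upright grey grip, a block 28 x 20 x 40 mm (x across the track, y along it, z) that slides along the stand's y in a low dark track 14 mm high.
- basin: Blue plastic basin, loose, 260 mm across, 90 mm high, empty; origin under its middle. Leave alone.
- spray: Capped green bottle, loose, 66 mm thick, 190 mm high; origin under its middle. Leave alone.
- brush: Grey tile brush, loose, about 200 mm long, 42 mm wide, 20 mm high, lying flat; origin under its middle. Leave alone.
- plunger: Black rubber plunger head with a short stub, loose, 110 mm across, 150 mm high; origin under its middle. Leave alone.

How it is judged:
By the outcome, as a careful person would: the job done as asked, in the order asked, and still so for the second after the job is handed in, while the arm keeps its last pose, push and grip.
It also fails if it takes over 61 s, if anything falls off the work surface, if the arm or the gripper's body presses on something with over 40 N, if the wrist force passes 120 N, or if a joint passes its speed limit or range.

## Working session

There is one attempt and no reset: what is moved stays moved. The work goes in short steps, each a Python script; the robot and the scene stay as the last script left them, time stands still between calls to the robot, and variables do not carry over. Pictures are saved under pics/ and viewed, at most 10 in all, crops included, and the job is handed in when it is done.

```bash
mkdir -p pics; ls
python3 - <<'E'
from bench import bot, imaging
import cv2
for n in("side","top"):
    m=imaging.camera_model(n);print(n,m)
    cv2.imwrite(f"pics/{n}0.png",imaging.capture(n))
print(bot.get_state())
E
```

```text
pics
side {'K': array([[461.65182008,   0.        , 318.13034001],
       [  0.        , 461.65182008, 198.11888755],
       [  0.        ,   0.        ,   1.        ]]), 'position': array([-417.51911285, 1077.9457289 , 1089.64868495]), 'rotation': array([ 0.94863193,  0.01522208, -2.37747588])}
top {'K': array([[379.25853093,   0.        , 321.08473423],
       [  0.        , 379.25853093, 200.91085649],
       [  0.        ,   0.        ,   1.        ]]), 'position': array([ 452.49840148,   54.10227314, 1584.8238929 ]), 'rotation': array([ 7.59076882e-02,  5.38775052e-04, -1.59174984e+00])}
{'t': 0.1, 'qpos': array([-1.26816581e+00,  3.26835476e-01, -1.93466023e-01,  1.05201819e+00,
        1.13556135e-06,  1.43660503e+00]), 'joint_velocities': array([-0.00121718, -0.00045211, -0.00118824,  0.00064559, -0.00305585,
        0.00075636]), 'effort': array([ 4.74627286e-04, -4.44239974e+01,  2.63038176e+01,  7.85984244e-03,
       -2.09482737e-04, -2.46395075e-06]), 'tcp_pos': array([ 232.54385901, -497.85137707,  230.60559806]), 'orientation': array([-3.14008314e+00, -2.04934599e-04,  4.36821663e-01]), 'contact_force': array([ 0.26980011, -0.47626063, -0.52928848]), 'wrist_torque': array([-0.01188264,  0.00190861,  0.01382014]), 'gripper_force': 0.0, 'opening': 1.0019946949302523}
```

View pics/side0.png

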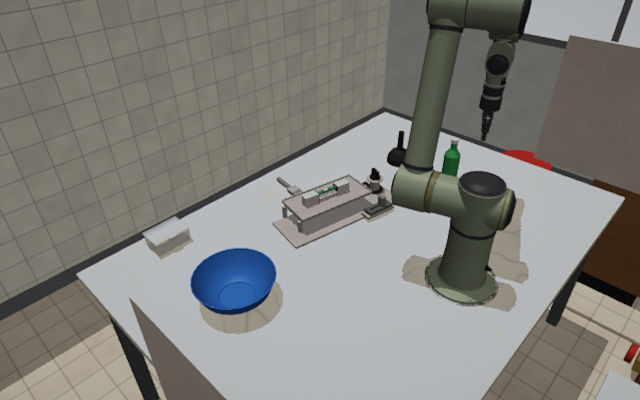

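View pics/top0.png

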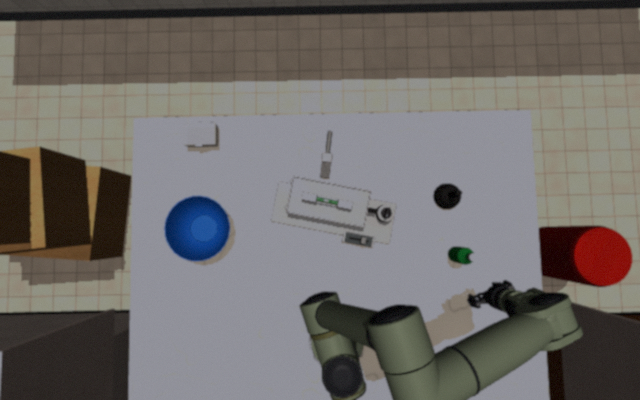

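The top view shows the stand at about (335,212), with the knob near (385,213) and the lock near (357,240). The plunger is at (447,196), the bottle at (461,255) and the basin at (198,228). I'll enlarge both views.

```bash
cat > h.py <<'E'
import numpy as np, cv2
from scipy.spatial.transform import Rotation as R
from bench import bot, imaging, solve_ik
def ray(n,u,v):
    m=imaging.camera_model(n);K=m["K"]
    d=np.array([(u-K[0,2])/K[0,0],-(v-K[1,2])/K[1,1],-1])
    return np.array(m["position"]),R.from_euler("xyz",m["rotation"]).as_matrix()@d
def at_z(n,u,v,z):
    p,d=ray(n,u,v);return p+d*(z-p[2])/d[2]
def proj(n,P):
    m=imaging.camera_model(n);K=m["K"]
    c=R.from_euler("xyz",m["rotation"]).as_matrix().T@(np.array(P,float)-m["position"])
    return K[0,2]+K[0,0]*c[0]/-c[2],K[1,2]-K[1,1]*c[1]/-c[2]
def crop(img,x0,y0,w,h,s,fn):
    c=cv2.resize(img[y0:y0+h,x0:x0+w],None,fx=s,fy=s,interpolation=cv2.INTER_CUBIC)
    cv2.imwrite(fn,c);return c
E
python3 - <<'E'
from h import *
crop(cv2.imread("pics/top0.png"),266,170,136,84,5.8,"pics/topc.png")
crop(cv2.imread("pics/side0.png"),268,160,132,90,6,"pics/sidec.png")
print(proj("side",[0,0,0]),proj("top",[232,-498,231]))
E
```

```text
(np.float64(460.15539596135056), np.float64(277.5988725667458)) (np.float64(479.56017160967855), np.float64(289.3216097383357))
```

View pics/topc.png

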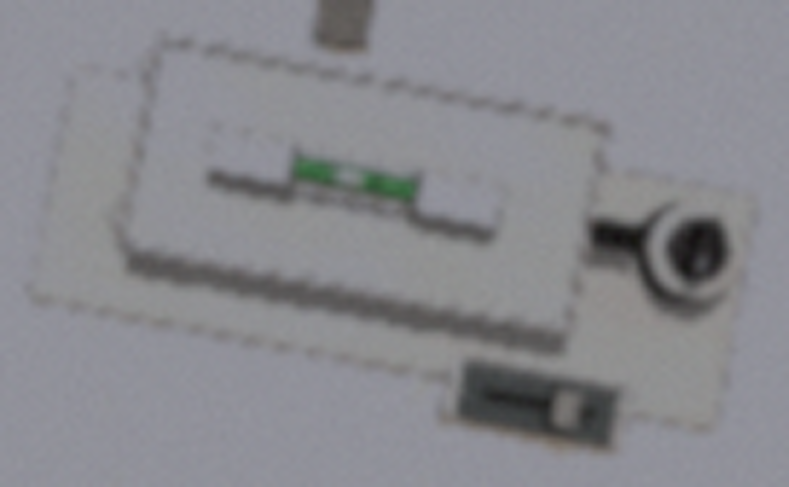

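View pics/sidec.png

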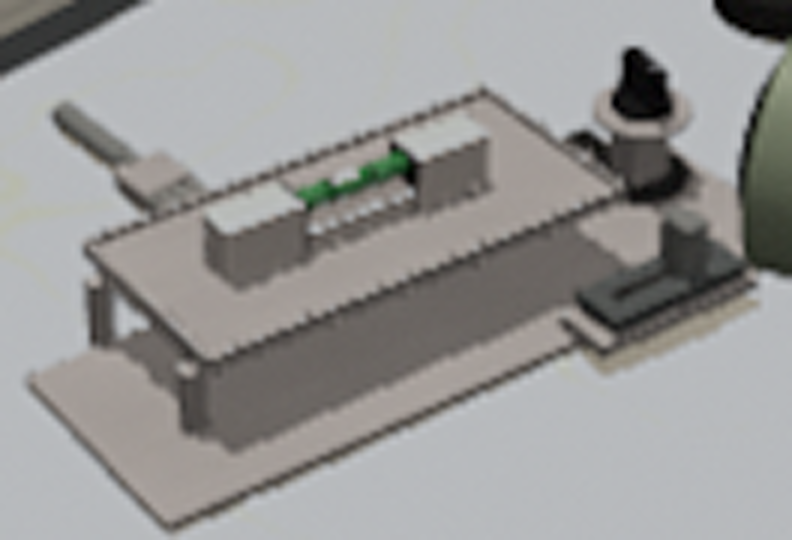

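```bash
cat >> h.py <<'E'
def tri(a,b):
    (p,d),(q,e)=ray("top",*a),ray("side",*b)
    d/=np.linalg.norm(d);e/=np.linalg.norm(e)
    A=np.eye(3)*2-np.outer(d,d)-np.outer(e,e)
    X=np.linalg.solve(A,(np.eye(3)-np.outer(d,d))@p+(np.eye(3)-np.outer(e,e))@q)
    return X,np.linalg.norm(np.cross(d,e)@(q-p))/np.linalg.norm(np.cross(d,e))
E
python3 - <<'E'
from h import *
np.set_printoptions(precision=1,suppress=True)
P=dict(A=((165,40),(90,245)),B=((607,125),(483,92)),C=((565,335),(625,190)),D=((126,255),(210,360)),
lock=((568,402),(685,218)),knob=((697,245),(642,60)),press=((460,203),(440,137)),blk2=((250,158),(255,212)))
Q={}
for k,(a,b) in P.items():
    Q[k],r=tri((266+a[0]/5.8-.4,170+a[1]/5.8-.4),(268+b[0]/6-.4,160+b[1]/6-.4));print(k,Q[k],round(r,1))
# fit stand pose
loc=dict(A=(75,160),B=(75,-160),C=(-75,-160),D=(-75,160),knob=(0,-235),lock=(-125,-150),press=(None,)*2)
ks=[k for k in("A","B","C","D","knob")]
a=np.array([complex(*loc[k]) for k in ks]);b=np.array([complex(*Q[k][:2]) for k in ks])
w=np.sum((b-b.mean())*np.conj(a-a.mean()));yaw=np.angle(w);t=b.mean()-np.exp(1j*yaw)*a.mean()
print("yaw",yaw,"scale",abs(w)/np.sum(abs(a-a.mean())**2),t)
for k in Q: print(k,np.exp(-1j*yaw)*(complex(*Q[k][:2])-t))
E
```

```text
A [669.5 159.9  66.2] 1.0
B [ 604.6 -145.4   64. ] 3.0
C [ 458.3 -112.7   68.1] 0.6
D [523.3 191.7  70.2] 9.5
lock [ 411.8 -113.9   67.6] 2.1
knob [ 516.3 -200.3  101.6] 2.0
press [550.  -39.2 103.9] 3.6
blk2 [581.9 100.5 102.7] 0.9
yaw -0.2108453788888394 scale 0.9769328880876743 (564.22770049905+24.5828770439251j)
A (74.57797872665104+154.31778191917718j)
B (75.0197851865088-157.81994374118827j)
C (-74.85436385839074-156.43108239123922j)
D (-74.96969337192664+154.8265297062286j)
lock (-120.0502795932147-167.35515788238317j)
knob (0.22629331715771173-229.89328549297818j)
press (-0.5197063238715529-65.34085721638856j)
blk2 (1.3973393693617844+77.88673605165441j)
```

Triangulated heights are plausible: rim 67, lock top 68, knob top 102, level top 103. The scale is about 2% off, roughly 4 mm per pixel. Next I'll average some frames and make one composite of knob and vial close-ups.

```bash
cat >> h.py <<'E'
def avg(n,k=8): return np.mean([imaging.capture(n).astype(float) for _ in range(k)],0)
def comp(T,S,boxes,fn):
    out=[]
    for src,x,y in boxes:
        c=(T if src=="t" else S)[y:y+24,x:x+32]
        c=np.clip((c-c.min())*255/(c.max()-c.min()),0,255).astype(np.uint8)
        c=cv2.resize(c,(384,288),interpolation=cv2.INTER_CUBIC)
        for i in range(0,32,4): cv2.putText(c,str(x+i),(i*12,10),0,.3,(0,0,255),1);cv2.line(c,(i*12+6,12),(i*12+6,16),(0,0,255),1)
        for i in range(0,24,4): cv2.putText(c,str(y+i),(0,i*12+9),0,.3,(0,0,255),1)
        out.append(c)
    cv2.imwrite(fn,np.vstack([np.hstack(out[:2]),np.hstack(out[2:])]))
E
python3 - <<'E'
from h import *
T,S=avg("top"),avg("side")
np.savez("init.npz",T=T,S=S)
comp(T,S,[("t",370,200),("s",358,162),("t",310,188),("s",312,180)],"pics/c1.png")
E
```

```text
(no output)
```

View pics/c1.png

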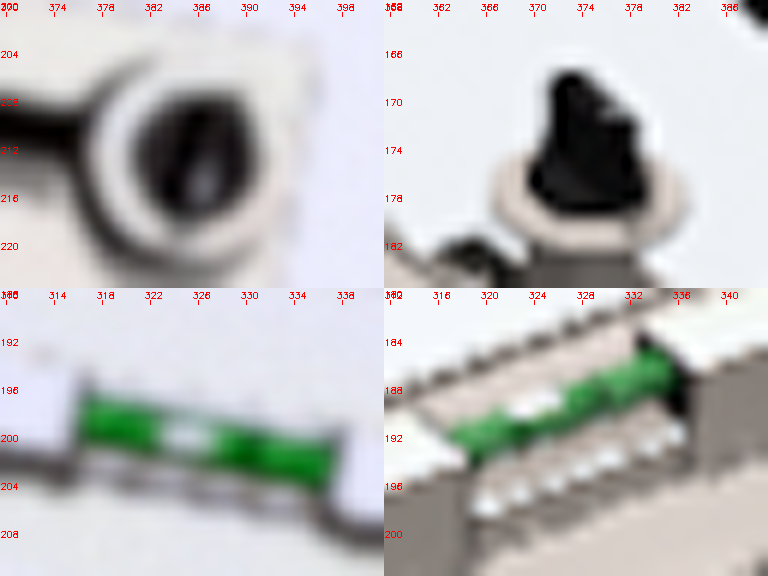

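Top close-up: the vial runs from column 316 to 337.5 and the bubble sits at about 325.4, slightly towards the hinge. Side close-up: the knob bar's top runs from about (372,167.5) down right to (378,171.5). I'll compare projections of the bar for candidate angles and take a numeric bubble profile.

```bash
cat >> h.py <<'E'
def bubble(img,a,b):
    """profile along the vial image line a->b: whiteness relative to green; fraction 0..1 of the length"""
    s=np.linspace(-.15,1.15,261);a,b=np.array(a),np.array(b);pts=a+(b-a)*s[:,None]
    n=np.array([-(b-a)[1],(b-a)[0]]);n/=np.linalg.norm(n)
    f=np.mean([[cv2.remap(img.astype(np.float32),(pts+n*o)[:,0].astype(np.float32).reshape(1,-1),(pts+n*o)[:,1].astype(np.float32).reshape(1,-1),cv2.INTER_LINEAR)[0]] for o in(-.5,0,.5)],0)[0]
    return s,f
E
python3 - <<'E'
from h import *
d=np.load("init.npz");T,S=d["T"],d["S"]
yaw=-.2108
C=np.array([516.3,-200.3])
for f in np.arange(0,2.7,.3):
    y=yaw-f;e=21*np.array([np.cos(y),np.sin(y)]);w=7*np.array([-np.sin(y),np.cos(y)])
    r=[]
    for n in("side","top"):
        c=[proj(n,[*(C+i*e+j*w),100]) for i in(-1,1) for j in (-1,1)]
        r.append(np.round(c-np.array(proj(n,[*C,100])),1).tolist())
    print(round(f,1),*r)
for nm,im,a,b in(("T",T,(316,198.5),(337.5,202)),("S",S,(318,192),(335,186))):
    s,f=bubble(im,a,b);print(nm);print(np.c_[s,f][::7].round(2).tolist())
E
```

```text
0.0 [[4.8, 1.7], [2.0, 2.8], [-2.0, -2.8], [-4.7, -1.7]] [[0.8, 5.6], [-2.7, 4.9], [2.7, -4.9], [-0.8, -5.6]]
0.3 [[3.7, 2.4], [0.4, 3.0], [-0.4, -2.9], [-3.6, -2.3]] [[-0.9, 5.6], [-4.1, 3.9], [4.0, -3.9], [0.9, -5.6]]
0.6 [[2.3, 2.8], [-1.3, 2.8], [1.2, -2.8], [-2.2, -2.8]] [[-2.5, 5.0], [-5.0, 2.5], [5.0, -2.5], [2.5, -5.0]]
0.9 [[0.7, 3.0], [-2.8, 2.4], [2.8, -2.4], [-0.6, -2.9]] [[-3.9, 4.1], [-5.6, 0.9], [5.6, -0.9], [3.9, -4.1]]
1.2 [[-1.0, 2.9], [-4.1, 1.8], [4.1, -1.8], [1.0, -2.8]] [[-4.9, 2.7], [-5.6, -0.8], [5.6, 0.8], [4.9, -2.7]]
1.5 [[-2.6, 2.5], [-5.0, 1.1], [5.0, -1.1], [2.6, -2.5]] [[-5.5, 1.1], [-5.1, -2.4], [5.1, 2.4], [5.5, -1.1]]
1.8 [[-3.9, 1.9], [-5.5, 0.2], [5.5, -0.2], [3.9, -1.9]] [[-5.6, -0.5], [-4.2, -3.8], [4.2, 3.8], [5.6, 0.5]]
2.1 [[-4.9, 1.2], [-5.5, -0.7], [5.5, 0.7], [4.9, -1.2]] [[-5.2, -2.2], [-2.9, -4.9], [2.9, 4.9], [5.2, 2.2]]
2.4 [[-5.5, 0.3], [-5.0, -1.5], [5.0, 1.5], [5.5, -0.3]] [[-4.4, -3.6], [-1.4, -5.5], [1.4, 5.5], [4.4, 3.6]]
2.7 [[-5.5, -0.5], [-4.0, -2.2], [4.1, 2.2], [5.5, 0.6]] [[-3.1, -4.7], [0.3, -5.6], [-0.3, 5.6], [3.1, 4.7]]

[... 838 characters left out ...]
76.76, 109.63, 70.66], [0.83, 74.83, 107.85, 68.28], [0.86, 73.01, 105.94, 66.15], [0.9, 72.8, 104.18, 65.79], [0.93, 74.38, 102.5, 67.61], [0.97, 83.67, 101.43, 78.36], [1.0, 106.1, 111.16, 100.21], [1.04, 130.15, 125.8, 122.6], [1.08, 148.2, 139.95, 139.17], [1.11, 152.93, 144.39, 143.95], [1.14, 153.81, 145.53, 144.7]]Traceback (most recent call last):
  File "<stdin>", line 13, in <module>
  File "h.py", line 37, in bubble
    n=np.array([-(b-a)[1],(b-a)[0]]);n/=np.linalg.norm(n)
                                     ^^^^^^^^^^^^^^^^^^^^
numpy._core._exceptions._UFuncOutputCastingError: Cannot cast ufunc 'divide' output from dtype('float64') to dtype('int64') with casting rule 'same_kind'
```

The bubble is about +5 mm unpressed, so about +13 pressed, which needs roughly 1.1 rad. The bar angle is about foot ≈ 0.25. Now I'll push the lock with shut fingers.

```bash
cat >> h.py <<'E'
YAW=-.211
ux=np.array([np.cos(YAW),np.sin(YAW),0]);uy=np.array([-np.sin(YAW),np.cos(YAW),0])
def st(t=""):
    s=bot.get_state();print(t,"t%.1f"%s["t"],"tcp",s["tcp_pos"].round(1),"rpy",s["orientation"].round(2),"F",s["contact_force"].round(1),"q6 %.2f"%s["qpos"][5],"op %.2f"%s["opening"],"gf %.0f"%s["gripper_force"],flush=True)
E
python3 - <<'E'
from h import *
print("spray",at_z("top",461,252,190).round(),"plunger",at_z("top",447,196,100).round())
L=np.array([411.8,-113.9,67.])
a=L-38*uy; o=[np.pi,0,YAW+np.pi/2]; o2=[np.pi,0,YAW-np.pi/2]
for q in(o,o2):
    s=solve_ik([*a[:2],45],q);print(None if s is None else s.round(2))
o=o2
if (s:=solve_ik([*a[:2],45],o2)) is None or abs(s[5])>3: o=[np.pi,0,YAW+np.pi/2]
bot.grip(0.0,40)
bot.move_ptp([*a[:2],150],o);st()
print(bot.movel([*a[:2],45],threshold=8,max_speed=120));st()
b=a+95*uy
print(bot.movel([*b[:2],45],threshold=12,max_speed=45));st("end")
comp(avg("top",4),avg("side",4),[("t",342,224),("s",370,188),("t",310,188),("s",362,162)],"pics/c2.png")
E
```

```text
spray [ 361. -454.  190.] plunger [ 574. -443.  100.]
[-0.53  0.35 -0.73  0.49  0.    1.25]
[-0.53  0.35 -0.73  0.49  0.   -1.89]
 t4.5 tcp [ 403.9 -151.3  150.1] rpy [-3.14 -0.   -1.78] F [ 0.7 -0.6 -0.5] q6 -1.89 op -0.00 gf 0
False
 t5.5 tcp [ 404.3 -151.4   45.5] rpy [-3.14 -0.   -1.78] F [0.4 0.5 0.4] q6 -1.89 op 0.00 gf 0
True
end t6.9 tcp [417.6 -87.1  45.1] rpy [ 3.14 -0.01 -1.78] F [-1.4 -3.3  1.9] q6 -1.73 op 0.00 gf 2
```

View pics/c2.png

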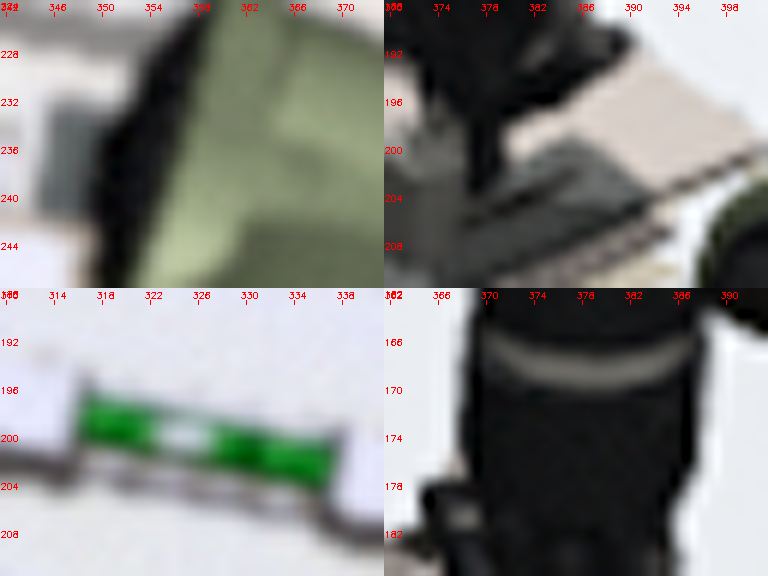

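The side view shows the shut fingers at the lock's track, with the slot clear behind them and the lock pushed along. The stop may have come before the end, so I'll keep pushing slowly.

Run:
```python
from h import *
for i in range(2):
    p=np.array(bot.get_state()["tcp_pos"]);b=p+25*uy
    print(bot.movel([*b[:2],45],threshold=18,max_speed=25));st("end")
    if i==0: bot.dwell(.2)
p=np.array(bot.get_state()["tcp_pos"]);b=p-12*uy
bot.movel([*b[:2],45],max_speed=60);bot.movel([*b[:2],160],max_speed=200);st()
```

```text
True
end t7.7 tcp [417.1 -87.3  44.8] rpy [ 3.14 -0.02 -1.78] F [-0.7 -5.1  1.9] q6 -1.72 op -0.00 gf 2
True
end t8.3 tcp [417.  -87.7  45. ] rpy [ 3.14 -0.03 -1.79] F [-1.  -5.   1.2] q6 -1.71 op 0.00 gf 2
 t9.4 tcp [414.  -99.1 159.3] rpy [ 3.14 -0.03 -1.79] F [-0.3  0.6 -0.7] q6 -1.74 op 0.00 gf 0
```

The lock is hard against its end stop: it stays put under more push, and its local y of about -119 matches 60 mm of travel. Next is the knob grip.

Run:
```python
from h import *
K=np.array([516.,-203.]);y=YAW-.25
bot.grip(.75,25)
bot.move_ptp([*K,170],[np.pi,0,y]);st("above")
print(bot.movel([*K,80],threshold=6,max_speed=80));st("down")
bot.grip(0,25);st("grip")
comp(avg("top",4),avg("side",4),[("t",342,224),("s",358,162),("t",310,188),("s",366,186)],"pics/c3.png")
```

```text
above t14.0 tcp [ 516.  -202.9  170. ] rpy [-3.14  0.   -0.46] F [ 0.7  0.1 -0.8] q6 3.09 op 0.75 gf 0
False
down t15.3 tcp [ 516.5 -203.2   80.5] rpy [ 3.14 -0.   -0.46] F [-0.4  0.   0.3] q6 3.09 op 0.75 gf 0
grip t15.8 tcp [ 515.9 -203.8   80.4] rpy [ 3.14 -0.   -0.46] F [-2.5 -2.8  4. ] q6 3.09 op 0.16 gf 25
```

View pics/c3.png

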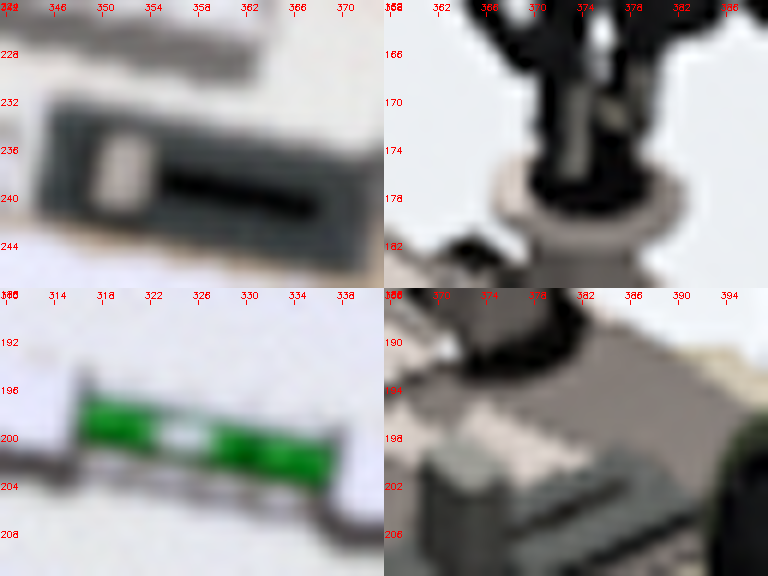

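The lock is at the far end at (351.5,237) in the top view, and the fingers hold the 14 mm bar (opening 0.16). I'll check how q6 maps to yaw before turning.

Run:
```python
from h import *
s=bot.get_state();print(s["qpos"].round(2))
for d in(0,-.3,-.6,-.9,-1.1,-1.3):
    q=solve_ik(s["tcp_pos"],[np.pi,0,YAW-.25+d]);print(d,None if q is None else q.round(2))
```

```text
[-0.51  0.48 -0.38  0.71 -0.    3.09]
0 [-0.51  0.48 -0.38  0.71  0.    3.09]
-0.3 [-0.51  0.48 -0.38  0.71  0.   -2.89]
-0.6 [-0.51  0.48 -0.38  0.71  0.   -2.59]
-0.9 [-0.51  0.48 -0.38  0.71  0.   -2.29]
-1.1 [-0.51  0.48 -0.38  0.71  0.   -2.09]
-1.3 [-0.51  0.48 -0.38  0.71  0.   -1.89]
```

q6 rises as yaw falls, and this grip sits at q6's limit, so I'll regrip turned by half a turn and then turn.

Run:
```python
from h import *
K=np.array([516.,-203.4])
bot.grip(.6);bot.movel([*K,112],max_speed=120)
q=np.array(bot.get_state()["qpos"]);q[5]-=np.pi;bot.move_j(q);st()
bot.movel([*K,80],max_speed=100);bot.grip(0,60);st("grip")
q=np.array(bot.get_state()["qpos"]);print(q.round(3))
q[5]+=1.08;bot.move_j(q);st("turned")
bot.dwell(.3);bot.grip(.6);st("rel")
bot.movel([*K,150],max_speed=150);bot.dwell(1.0);st()
T=avg("top",5);S=avg("side",5);np.savez("t1.npz",T=T,S=S)
for Z in("init","t1"):
    s,f=bubble(np.load(Z+".npz")["T"],(316,198.5),(337.5,202.));w=f[:,2]
    m=(s>.1)&(s<.9);lo,hi=np.percentile(w[m],20),w[m].max();k=s[m][w[m]>(lo+hi)/2]
    e=[s[s<.1][np.argmin(abs(w[s<.1]-103))],s[s>.92][np.argmin(abs(w[s>.92]-103))]]
    print(Z,"bubble",k.min(),k.max(),"ends",e,"mm +y:",(np.mean(e)-(k.min()+k.max())/2)/(e[1]-e[0])*84)
comp(T,S,[("t",370,200),("s",358,162),("t",310,188),("s",312,180)],"pics/c4.png")
```

```text
t19.7 tcp [ 516.3 -203.5  112.1] rpy [3.14 0.   2.68] F [-0.  -0.4 -0.8] q6 -0.05 op 0.60 gf 0
grip t20.6 tcp [ 516.3 -204.    80.8] rpy [-3.14  0.    2.68] F [-1.9 -2.   4.8] q6 -0.05 op 0.15 gf 60
[-0.509  0.479 -0.382  0.707 -0.001 -0.048]
turned t21.6 tcp [ 517.4 -203.4   80.9] rpy [3.14 0.   1.6 ] F [ 3.7  3.4 -1.9] q6 1.03 op 0.15 gf 59
rel t22.4 tcp [ 516.  -204.2   80.8] rpy [3.14 0.   1.6 ] F [0.3 0.1 1.1] q6 1.03 op 0.60 gf 0
 t24.0 tcp [ 516.  -203.4  150. ] rpy [3.14 0.   1.6 ] F [ 1.  -0.4  0.6] q6 1.03 op 0.60 gf 0
init bubble 0.31499999999999995 0.5349999999999999 ends [np.float64(-0.010000000000000009), np.float64(1.01)] mm +y: 6.176470588235299
t1 bubble 0.46999999999999986 0.6799999999999998 ends [np.float64(-0.020000000000000018), np.float64(0.9949999999999998)] mm +y: -7.2413793103448265
```

View pics/c4.png

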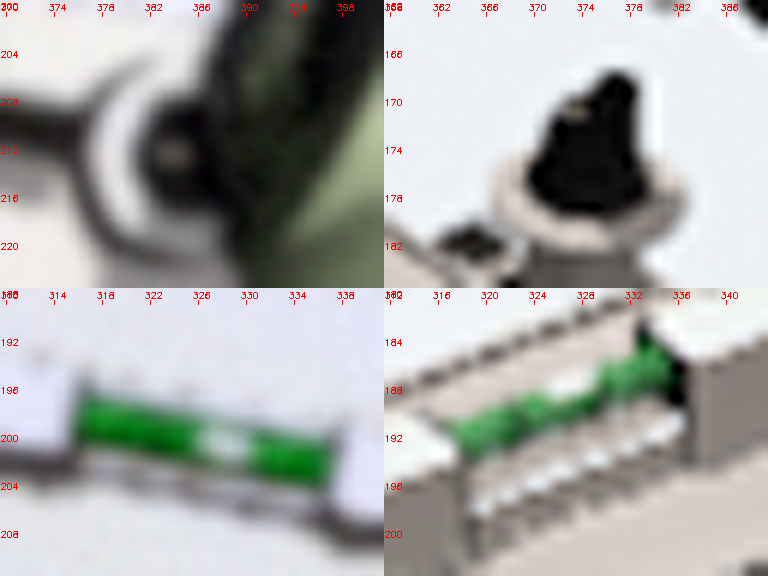

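The bubble moved about 13.4 mm to −7.2 unpressed, near the −8 expected when levelled, and the view shows it right of centre at column 328. Now I'll press the foot-end block and read it.

```bash
cat >> h.py <<'E'
def read(img):
    s,f=bubble(img,(316,198.5),(337.5,202.));w=f[:,2]
    m=(s>.1)&(s<.9);lo,hi=np.percentile(w[m],20),w[m].max();k=s[m][w[m]>(lo+hi)/2]
    e=[s[s<.1][np.argmin(abs(w[s<.1]-103))],s[s>.92][np.argmin(abs(w[s>.92]-103))]]
    print("bubble",k.min().round(3),k.max().round(3),"ends",e,"mm +y:",(np.mean(e)-(k.min()+k.max())/2)/(e[1]-e[0])*84)
E
python3 - <<'E'
from h import *
P=np.array([550.,-42.])
bot.grip(0,40)
bot.movel([*P,150],rot=[np.pi,0,YAW+np.pi/2],max_speed=200);st("above")
bot.movel([*P,114],max_speed=100)
print(bot.movel([*P,90],threshold=5,max_speed=15));st("touch")
bot.dwell(.2);st()
for i in range(10):
    F=bot.get_state()["contact_force"][2]
    if F>9: break
    z=bot.get_state()["tcp_pos"][2]
    bot.movel([*P,z-(1 if F<6 else .5)],max_speed=10);bot.dwell(.1);st(i)
bot.dwell(1.5);st("held")
T=avg("top",5);S=avg("side",5);np.savez("t2.npz",T=T,S=S);read(T)
comp(T,S,[("t",330,200),("s",328,168),("t",310,188),("s",312,180)],"pics/c5.png")
E
```

```text
above t26.0 tcp [549.9 -42.5 150. ] rpy [-3.14  0.    1.36] F [ 0.2 -0.2  0.4] q6 1.57 op 0.00 gf 0
True
touch t27.1 tcp [550.5 -42.5 109.6] rpy [3.14 0.   1.36] F [-1.   0.2  4. ] q6 1.57 op 0.00 gf 2
 t27.4 tcp [550.4 -42.5 109.6] rpy [3.14 0.   1.36] F [-0.9  0.1  5.5] q6 1.57 op -0.00 gf 3
0 t27.7 tcp [550.6 -42.5 109.5] rpy [3.14 0.   1.36] F [-1.9 -0.9  7.9] q6 1.57 op -0.00 gf 4
1 t28.1 tcp [550.5 -42.5 109.5] rpy [3.14 0.   1.36] F [-1.2 -2.2  6. ] q6 1.57 op -0.00 gf 3
2 t28.4 tcp [550.6 -42.5 109.4] rpy [3.14 0.   1.36] F [-1.3 -1.4  8.3] q6 1.57 op -0.00 gf 4
3 t28.8 tcp [550.5 -42.5 109.5] rpy [3.14 0.   1.36] F [ 0.  -1.6  6.6] q6 1.57 op -0.00 gf 3
4 t29.1 tcp [550.4 -42.5 109.5] rpy [3.14 0.   1.36] F [-1.6 -2.   6.5] q6 1.57 op 0.00 gf 3
5 t29.4 tcp [550.4 -42.4 109.5] rpy [3.14 0.   1.36] F [-0.4 -2.2  5.6] q6 1.57 op 0.00 gf 3
6 t29.8 tcp [550.6 -42.5 109.4] rpy [3.14 0.   1.36] F [-1.2 -0.9  7.7] q6 1.57 op 0.00 gf 4
7 t30.1 tcp [550.4 -42.5 109.5] rpy [3.14 0.   1.36] F [-1.2 -1.7  6.1] q6 1.57 op 0.00 gf 3
8 t30.5 tcp [550.4 -42.5 109.5] rpy [3.14 0.   1.36] F [-1.3 -1.5  7. ] q6 1.57 op 0.00 gf 3
9 t30.9 tcp [550.4 -42.5 109.6] rpy [3.14 0.   1.36] F [-0.5 -1.8  5.7] q6 1.57 op -0.00 gf 3
held t32.4 tcp [550.4 -42.5 109.5] rpy [3.14 0.   1.36] F [-1.2 -1.6  5.3] q6 1.57 op -0.00 gf 3
bubble 0.365 0.585 ends [np.float64(-0.020000000000000018), np.float64(1.055)] mm +y: 3.320930232558147
```

View pics/c5.png

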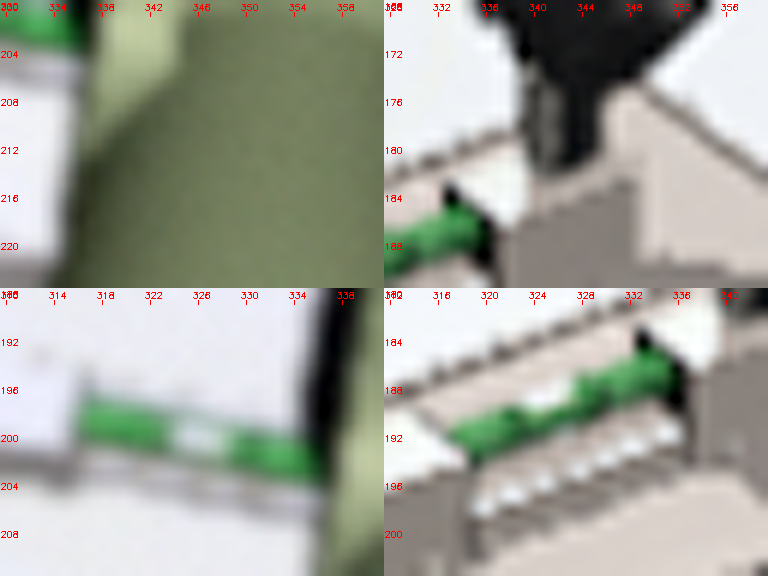

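The fingers rest on the foot-end block and the bubble is near the middle at column 326. The push is only about 6 N because each step restarted from the measured height. I'll press to about 10 N and re-read, with the side view as a cross-check.

Run:
```python
from h import *
P=np.array([550.4,-42.5])
for z in np.arange(108,104,-.5):
    bot.movel([*P,z],max_speed=10);bot.dwell(.3)
    F=np.mean([(bot.dwell(.03),bot.get_state()["contact_force"][2])[1] for _ in range(5)]);print(z,F.round(1))
    if F>9.3: break
bot.dwell(2);st("held")
np.savez("t3.npz",T=avg("top",6),S=avg("side",6))
for Z in("init","t1","t2","t3"):
    d=np.load(Z+".npz");r=[]
    for im,a,b in((d["T"],(316.,198.5),(337.5,202.)),(d["S"],(318.,191.9),(335.,185.7))):
        s,f=bubble(im,a,b);m=(s>.12)&(s<.88);w=f[:,2];w=(w-np.percentile(w[m],25)).clip(0)
        k=s[m][w[m]>w[m].max()/2];r+=[k.min(),k.max(),(k.min()+k.max())/2]
    print(Z,np.round(r,3))
```

```text
108.0 11.4
held t35.6 tcp [551.  -42.7 109.3] rpy [3.14 0.   1.36] F [-2.2 -0.  11.4] q6 1.57 op 0.00 gf 6
init [0.32  0.535 0.427 0.26  0.49  0.375]
t1 [0.47  0.68  0.575 0.435 0.66  0.547]
t2 [0.365 0.585 0.475 0.33  0.55  0.44 ]
t3 [0.355 0.575 0.465 0.305 0.545 0.425]
```

Run:
```python
from h import *
for Z in("init","t1","t3"):
    d=np.load(Z+".npz")
    for n,im,a,b in(("T",d["T"],(316.,198.5),(337.5,202.)),("S",d["S"],(318.,191.9),(335.,185.7))):
        s,f=bubble(im,a,b);m=(s>.14)&(s<.86);print(Z,n,"G",f[m][::5,1].round().astype(int).tolist())
print(s[m][::5].round(2).tolist())
# geometric: vial centre & rings predicted from level ends in init
```

```text
init T G [102, 102, 102, 103, 104, 106, 109, 114, 119, 125, 128, 130, 129, 127, 124, 120, 115, 110, 105, 100, 94, 93, 95, 101, 107, 108, 110, 108, 107]
init S G [124, 123, 121, 124, 131, 140, 153, 160, 164, 162, 161, 159, 155, 151, 137, 124, 119, 116, 111, 105, 100, 100, 103, 114, 122, 125, 124, 122, 119]
t1 T G [103, 101, 101, 101, 101, 99, 98, 96, 98, 101, 102, 104, 109, 115, 121, 126, 129, 130, 129, 127, 123, 118, 113, 111, 109, 109, 109, 108, 106]
t1 S G [119, 116, 110, 102, 94, 92, 94, 106, 117, 120, 121, 125, 131, 139, 141, 141, 142, 142, 140, 132, 123, 113, 101, 104, 113, 118, 117, 113, 109]
t3 T G [103, 101, 100, 99, 98, 97, 98, 100, 107, 116, 121, 126, 127, 127, 126, 124, 121, 116, 109, 102, 94, 91, 90, 95, 101, 104, 106, 103, 98]
t3 S G [124, 120, 112, 101, 93, 102, 117, 138, 157, 161, 159, 157, 157, 158, 153, 146, 137, 122, 110, 103, 99, 98, 101, 111, 121, 125, 123, 120, 116]
[0.14, 0.17, 0.19, 0.22, 0.24, 0.27, 0.29, 0.32, 0.34, 0.37, 0.39, 0.42, 0.44, 0.47, 0.49, 0.52, 0.54, 0.57, 0.59, 0.62, 0.64, 0.67, 0.69, 0.72, 0.74, 0.77, 0.79, 0.82, 0.84]
```

The rings put the vial centre at about 0.495 (top) and 0.465 (side), so the bubble is about +2.6 mm. That's inside ±4 but with thin margin. With 25 s left, I'll trim by +0.2 rad and press again.

Run:
```python
from h import *
K=np.array([516.,-203.4]);P=np.array([550.4,-42.5])
bot.movel([*P,150],max_speed=200)
bot.movel([*K,150],rot=[np.pi,0,1.60],max_speed=250)
bot.grip(.5,60);bot.movel([*K,80.5],max_speed=150);bot.grip(0);st("grip")
q=np.array(bot.get_state()["qpos"]);q[5]+=.2;bot.move_j(q);bot.dwell(.2);st("turned")
bot.grip(.5);bot.movel([*K,150],max_speed=200);bot.grip(0,40)
bot.movel([*P,150],rot=[np.pi,0,YAW+np.pi/2],max_speed=250)
bot.movel([*P,116],max_speed=120)
print(bot.movel([*P,100],threshold=5,max_speed=20));st("touch")
z0=bot.get_state()["tcp_pos"][2]
for z in np.arange(z0-.5,z0-6,-.5):
    bot.movel([*P,z],max_speed=20);bot.dwell(.15)
    F=np.mean([(bot.dwell(.02),bot.get_state()["contact_force"][2])[1] for _ in range(4)]);print(z.round(1),F.round(1))
    if F>9: break
bot.dwell(2);st("held")
T=avg("top",5);S=avg("side",5)
for im,a,b in((T,(316.,198.5),(337.5,202.)),(S,(318.,191.9),(335.,185.7))):
    s,f=bubble(im,a,b);m=(s>.12)&(s<.88);w=f[:,2];w=(w-np.percentile(w[m],25)).clip(0)
    k=s[m][w[m]>w[m].max()/2];print(k.min(),k.max(),(k.min()+k.max())/2)
comp(T,S,[("t",342,224),("s",328,168),("t",310,188),("s",312,180)],"pics/c6.png");st()
```

```text
grip t38.8 tcp [ 517.4 -203.9   81.9] rpy [3.14 0.   1.6 ] F [0.9 0.2 6.6] q6 1.03 op 0.15 gf 61
turned t39.3 tcp [ 517.6 -203.8   82. ] rpy [3.14 0.   1.4 ] F [ 1.5  0.  -1.7] q6 1.23 op 0.15 gf 60
True
touch t42.4 tcp [551.3 -43.1 110.1] rpy [3.14 0.   1.36] F [-0.4 -0.1  4. ] q6 1.57 op -0.00 gf 2
109.6 5.7
109.1 7.8
108.6 10.5
held t45.8 tcp [551.3 -43.1 109.9] rpy [3.14 0.   1.36] F [-0.7 -2.2  9.3] q6 1.57 op -0.00 gf 5
0.3799999999999999 0.6049999999999999 0.4924999999999999
0.345 0.5849999999999999 0.4649999999999999
 t46.3 tcp [551.3 -43.1 109.8] rpy [3.14 0.   1.36] F [-0.5 -2.1  9.6] q6 1.57 op 0.00 gf 5
```

View pics/c6.png

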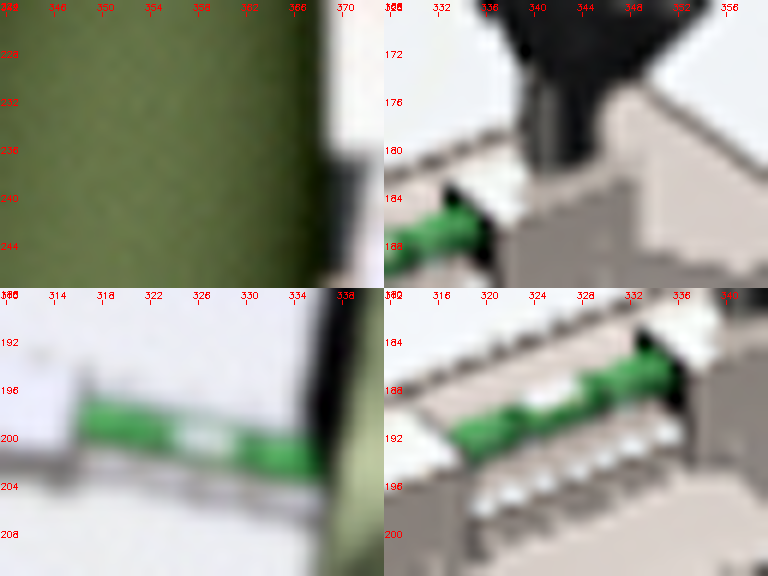

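The bubble is centred in both views (0.4925 top, 0.465 side, matching the ring centres), and the fingers hold the block at 9.6 N.

```bash
python3 -c "
from bench import bot
print(bot.sign_off())"
```

```text
the job is handed in; nothing more can be done
None
```

I handed the job in at about 46 s: the lock was slid to its free end first, then the foot was turned, and the fingers hold the level down at about 9.6 N with the bubble centred between the rings.

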